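Draw the long thermometer out through the trough's short opening

ROBOT

A 7-joint arm with a two-finger parallel gripper is mounted at the origin on a cart in front of the work surface, level with it; the furniture and walls round the work are solid. World frame = base frame: x ahead of the robot, y to its left, z up, the work surface at z = 0. Lengths are in m, angles in rad, forces in N, time in s.
With the tool pointing down it reaches from about 0.425 to 0.875 m from the base axis. Payload 8.4 kg.
Tool frame: the origin (TCP) lies at the very end of the fingers, on their centre line; the grasp point (between the pads) lies 19 mm behind it; z points along the fingers, y is the direction in which the jaws open and shut (so a half turn about z gives the same grasp; the last joint's range is limited). The gripper opens to 85 mm and grips with 20 to 120 N. Pads are 22 mm wide; open, the fingers measure 114 mm over their backs; the gripper's body (76 mm by 85 mm) begins 54 mm behind the grasp point. The pads swing forward as they close: fully open they stand 13 mm farther back than shut.
Start: joints at [1.148, 0.333, 0.04, 1.465, -0.013, 1.343, -0.059], TCP at [0.207, -0.616, 0.231] pointing down, gripper open.
Joint ranges: [-2.58, 2.58], [-0.38, 2.09], [-1.3, 1.39], [0.25, 2.4], [-1.5, 4.64], [0.08, 2.09], [-2.65, 2.65]. Speed limits (rad/s): [2.22, 2.22, 2.79, 2.79, 3.14, 3.14, 3.14].

INTERFACE

Orientations are given as a unit quaternion [w, x, y, z].
In Python, from cell import robot gives the robot as it stands. The module is installed in compiled form; this text tells all that it offers.
- The arm moves only by the shell command python3 -m inch 'ROWS' [FORCE]. ROWS is JSON, a list of rows, each a list of 3 entries, a list of its own where there are three numbers: the shift along the tool's x, y, z in mm, then the turn about the tool's z in degrees, then the closure, from 0 (fully open) to 1 (shut). In form: [[[tx, ty, tz], spin, gripper], ...]. A call has 1 to 20 rows; each row shifts and turns the commanded pose from where the row before left it, along the tool's axes as they then stand; what a row does not reach is not made up. A row lasts 1/8 s, in which the tool goes at most 62.5 mm and 10.7 degrees, less where a joint would pass 70% of its speed; a pose out of reach is approached as far as the arm can. A call with a gripper value outside its range is refused whole. The fingers move at their own pace and stop on an object; FORCE is the grip in N (left out, the last holds). Time passes only in rows, so rows that do not move let the fingers close. It gives the time, the measured TCP pose, the force and the opening at its end, in the units of the state.
- robot.get_obs(): the state, without advancing time (a new reading comes with each control period).
- robot.camera(name): name is "scene" or "top" or "wrist"; returns a dict with "pixels" (480x640x3 uint8, blue, green, red), "vfov" (degrees; the focal length in pixels is half the picture's height over the tangent of half this angle, whatever the lens; pixels are square), "cx", "cy" (the principal point, pixels), "world_from_camera" (4x4, takes a point from camera to world coordinates). Camera axes: x right, y down, z forward; pixel columns grow to the right and rows downward; lengths in m; the calibration is good to about 2 mm. A picture is of the moment at which its call begins. There is no depth.
- robot.close_job(): hands the job in, once; it reports no verdict.
Trained networks look in a picture, given as the dict that the camera call returned (one of the last four; its "shot" number tells which), for a name from the list of things; names that differ only in an ending like _2 or _b are one class to them, and where a whole thing is asked for, a point or a joint stands for the part that bears it (a point fixed in the world has none). Each returns a list of dicts, best first, with "conf" (0 to 1); they miss things now and then, are a little off and sometimes report something else, mostly with a low value. They report only what shows in the picture. A call takes as long as a camera call.
- robot.search_frame(target, picture): "at" ([column, row] in pixels, amid what is visible of it).
The state is a dict: "time": time; "q": joint angles; "joint_velocities": joint speeds; "effort": joint torques, N m; "ee_pos": TCP position; "eef_rot": TCP orientation; "ft_force": force on the tool from outside, world axes, zero at the start; "torque": the same for the moment, N m; "width": opening from 0.0 (shut) to 1.0 (fully open).
Only numpy, scipy, OpenCV 4.12 (cv2) and the standard library are available. Lean on these libraries where they do the work, as an engineer would, in place of code of your own. Each camera call takes 0.05 s, during which the arm holds its last target. There are 200 camera calls.

TASK

The glass thermometer lying in the steel soaking trough is longer than the opening between the two clear end covers: grip it lightly, slide it along, tilt it and draw it out diagonally, blue cap end first, without forcing it against the trough. Finish while still holding it in the gripper, slanting with the bulb end lower, the whole thermometer at least 10 cm above the covers and the bulb end still over the trough. Leave everything else where it stands.

Things in the scene. Friction and masses are not known exactly. Their poses are not given: they have to be found in the camera images.
- trough: steel soaking trough, fixed; outside 288 (x) x 118 (y) x 50 mm tall; floor and walls 4 mm, inside 280 x 110 mm; bail handles 17 mm out at both ends. Fixed clear covers (46 to 50 mm above the worktop) close the top over the last 85 mm at each end, leaving a 110 x 110 mm opening centred at x = 0. Origin: centre of the underside; x along the trough, roughly to the robot's left; z up.
- edge_bulb (a point): middle of the upper edge of the cover over the bulb end, marked by a red strip: at x = -55 mm, z = 50 mm in the trough's frame
- edge_cap (a point): middle of the upper edge of the cover over the cap end, marked by a red strip: at x = +55 mm, z = 50 mm in the trough's frame
- thermometer: flat glass thermometer, white, red bulb at its -x end, blue cap at +x; 180 (x) x 14 (y) x 12 (z) mm, 35 to 70 g, rigid. It lies on the trough's floor, both ends under covers, cap towards the trough's +x. Origin: centre of its underside. It breaks if the fingers press it with over 100 N in all (40 N a finger is safe) or if it bears on the trough with over 15 N once tilted 2 degrees.
- thermometer_bulb (a point): centre of the thermometer's end face at the red bulb (-x end, 90 mm from the middle, mid-thickness)
- thermometer_cap (a point): centre of the thermometer's end face at the blue cap (+x end, 90 mm from the middle, mid-thickness)
- beaker_50: small clear glass beaker, 47 mm wide, 58 mm tall; loose bystander, origin at the centre of its underside, leave it alone
- petri_dish: round glass dish with cover, 66 mm wide, 16 mm tall; loose bystander, origin at the centre of its underside, leave it alone
- thread_spool: wooden spool of thread standing upright, 38 mm wide, 50 mm tall; loose bystander, origin at the centre of its underside, leave it alone
- vial_b03: clear glass vial with a white cap, 32 mm wide, 73 mm tall; loose bystander, origin at the centre of its underside, leave it alone
- steel_cup: small steel cup, 66 mm wide, 60 mm tall; loose bystander, origin at the centre of its underside, leave it alone

How it is judged:
By the outcome, as a careful person would: the job done as asked, in the order asked, and still so for the second after the job is handed in, while the arm keeps its last pose, push and grip.
It also fails if it takes over 38 s, if anything falls off the work surface, if the arm or the gripper's body presses on something with over 40 N, if the wrist force passes 120 N, or if a joint passes its speed limit or range.

## Working session

There is one attempt and no reset: what is moved stays moved. The work goes in short steps, Python scripts to look and compute and a shell command to move; the robot and the scene stay as the last step left them, time stands still between calls to the robot, and variables do not carry over. Pictures are saved under pics/ and viewed, about 8 in all and at most 12, crops included, and the job is handed in when it is done.

```bash
mkdir -p pics
cat > h.py <<'E'
import numpy as np, cv2
from cell import robot
from scipy.spatial.transform import Rotation as R
def ray(c,px):
    f=240/np.tan(np.radians(c["vfov"])/2); T=np.array(c["world_from_camera"])
    d=T[:3,:3]@np.array([(px[0]-c["cx"])/f,(px[1]-c["cy"])/f,1]); return T[:3,3],d
def at(c,px,z):
    o,d=ray(c,px); return o+d*(z-o[2])/d[2]
def proj(c,p):
    f=240/np.tan(np.radians(c["vfov"])/2); T=np.linalg.inv(np.array(c["world_from_camera"]))
    q=T[:3,:3]@np.array(p)+T[:3,3]; return [c["cx"]+f*q[0]/q[2],c["cy"]+f*q[1]/q[2]]
E
python3 - <<'E'
from h import *
o=robot.get_obs(); print(o["time"],o["ee_pos"],o["eef_rot"],o["width"],o["ft_force"])
Z={"edge_bulb":.05,"edge_cap":.05,"thermometer":.012,"thermometer_bulb":.01,"thermometer_cap":.01,"trough":.03,"beaker_50":.03,"petri_dish":.01,"thread_spool":.025,"vial_b03":.035,"steel_cup":.03}
for n in ["scene","top"]:
    c=robot.camera(n); cv2.imwrite(f"pics/{n}0.png",c["pixels"]); print(n,c["vfov"],np.round(np.array(c["world_from_camera"]),3).tolist())
    for k,z in Z.items():
        for d in robot.search_frame(k,c)[:2]: print(k,round(d["conf"],2),np.round(d["at"],1),np.round(at(c,d["at"],z),3))
E
```

```text
0.0 [ 0.20665819 -0.61580085  0.23042209] [-7.84446974e-04  9.86919598e-01  1.61211210e-01 -1.93820475e-04] 0.9990159501713657 [ 0.08448726 -0.08356219 -0.20905174]
scene 50.135416123538995 [[-0.888, -0.311, 0.338, 0.316], [-0.459, 0.575, -0.678, 0.467], [0.016, -0.757, -0.653, 0.63], [0.0, 0.0, 0.0, 1.0]]
edge_bulb 0.94 [389.5 326.3] [ 0.432 -0.008  0.05 ]
edge_bulb 0.16 [247.5 203.5] [ 0.772 -0.155  0.05 ]
edge_cap 0.7 [390.  324.4] [ 0.433 -0.011  0.05 ]
edge_cap 0.24 [349.1 175.6] [ 0.644 -0.33   0.05 ]
thermometer 0.69 [394.5 301. ] [ 0.452 -0.091  0.012]
thermometer_bulb 0.91 [390.1 297.7] [ 0.461 -0.096  0.01 ]
thermometer_cap 0.96 [387.6 299.6] [ 0.463 -0.09   0.01 ]
thermometer_cap 0.34 [314.9 211.1] [ 0.674 -0.241  0.01 ]
trough 0.6 [390.1 321.8] [ 0.439 -0.032  0.03 ]
trough 0.17 [350.6 175.3] [ 0.653 -0.36   0.03 ]
beaker_50 0.55 [247.  202.8] [ 0.79  -0.178  0.03 ]
petri_dish 0.68 [312.9 211.3] [ 0.677 -0.238  0.01 ]
thread_spool 0.79 [261.4 240.9] [ 0.71  -0.102  0.025]
vial_b03 0.78 [178.  300.2] [0.742 0.086 0.035]
steel_cup 0.84 [348.1 176.9] [ 0.655 -0.352  0.03 ]
top 48.875531038786995 [[0.014, -0.986, 0.165, 0.468], [-1.0, -0.017, -0.016, -0.117], [0.018, -0.165, -0.986, 0.939], [0.0, 0.0, 0.0, 1.0]]
edge_bulb 0.68 [282.7 337.5] [ 0.455 -0.063  0.05 ]
edge_cap 0.88 [278.  336.9] [ 0.456 -0.055  0.05 ]
thermometer 0.95 [281.7 344. ] [ 0.443 -0.059  0.012]
thermometer_bulb 0.75 [283.7 342.4] [ 0.446 -0.062  0.01 ]
thermometer_cap 0.67 [280.9 340.6] [ 0.449 -0.058  0.01 ]
thermometer_cap 0.44 [204.6 172.9] [0.747 0.089 0.01 ]
trough 0.82 [284.3 337.9] [ 0.454 -0.064  0.03 ]
beaker_50 0.56 [348.3 155.2] [ 0.779 -0.171  0.03 ]
petri_dish 0.57 [386.7 211.7] [ 0.68  -0.242  0.01 ]
thread_spool 0.83 [308.6 192. ] [ 0.71  -0.1    0.025]
vial_b03 0.55 [207.2 173. ] [0.739 0.079 0.035]
steel_cup 0.68 [449.5 225.1] [ 0.654 -0.35   0.03 ]
```

View pics/top0.png

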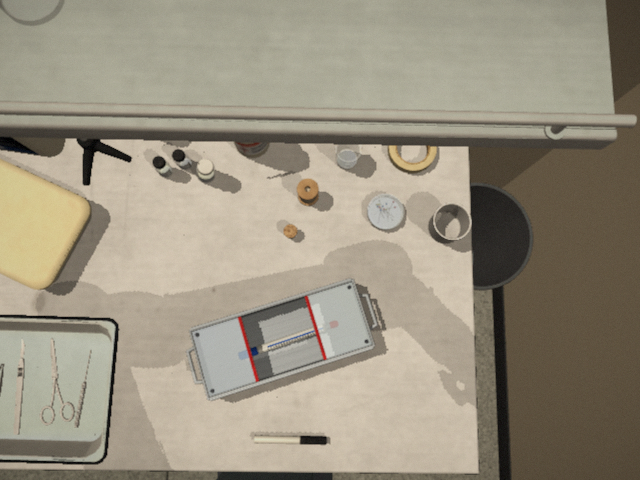

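View pics/scene0.png

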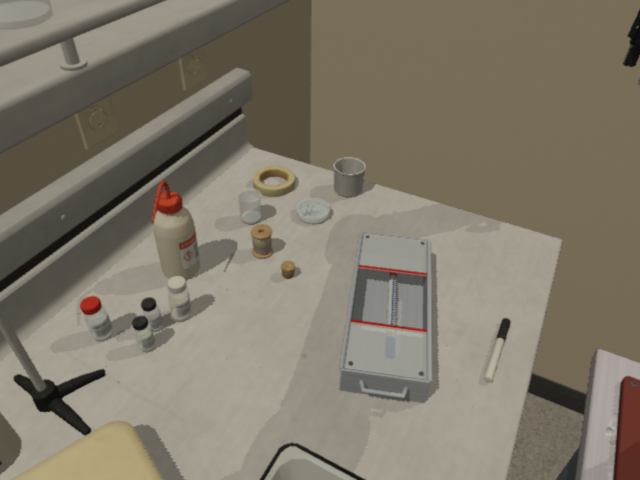

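The top view shows the trough with red strips at about (241–257, 317–381) for the cap end and (308–325, 296–359) for the bulb end. The blue cap is near (247,353) and the bulb, seen through its cover, near (333,324). The scene view agrees, and nothing else stands over the trough. Next I measure by colour.

Run:
```python
from h import *
S={}
for n,box in [("top",(180,270,400,410)),("scene",(330,225,450,400))]:
    c=robot.camera(n); im=c["pixels"]; x0,y0,x1,y1=box
    h=cv2.cvtColor(im,cv2.COLOR_BGR2HSV); m=np.zeros(im.shape[:2],np.uint8); m[y0:y1,x0:x1]=1
    red=(((h[...,0]<8)|(h[...,0]>172))&(h[...,1]>140)&(m>0)).astype(np.uint8)
    k,l,s,ce=cv2.connectedComponentsWithStats(red,connectivity=8)
    print(n)
    for i in range(1,k):
        if s[i,4]>25:
            p=at(c,ce[i],.05); print("red",s[i,4],np.round(ce[i],1),np.round(p,4))
    blue=((h[...,0]>100)&(h[...,0]<130)&(h[...,1]>60)&(m>0)).astype(np.uint8)
    k,l,s,ce=cv2.connectedComponentsWithStats(blue,connectivity=8)
    for i in range(1,k):
        if s[i,4]>8: print("blue",s[i],np.round(ce[i],1),np.round(at(c,ce[i],.016),4))
    b=im[y0:y1,x0:x1]; b=cv2.resize(b,None,fx=3.2,fy=3.2,interpolation=cv2.INTER_CUBIC); cv2.imwrite(f"pics/{n}c.png",b)
```

```text
top
red 171 [314.9 326.9] [ 0.4731 -0.1159  0.05  ]
red 194 [248.1 348.5] [ 0.4364 -0.0066  0.05  ]
blue [268 331  46  16  48] [291.2 338.2] [ 0.4535 -0.0754  0.016 ]
blue [251 347   7   9  48] [254.  350.9] [ 0.4313 -0.0125  0.016 ]
scene
red 106 [393.  269.9] [ 0.4694 -0.1188  0.05  ]
red 156 [388.7 325.4] [ 0.4339 -0.0085  0.05  ]
blue [393 280   1  13  13] [393. 286.] [ 0.4648 -0.1175  0.016 ]
blue [392 295   1  24  24] [392.  306.5] [ 0.4501 -0.0746  0.016 ]
```

View pics/topc.png

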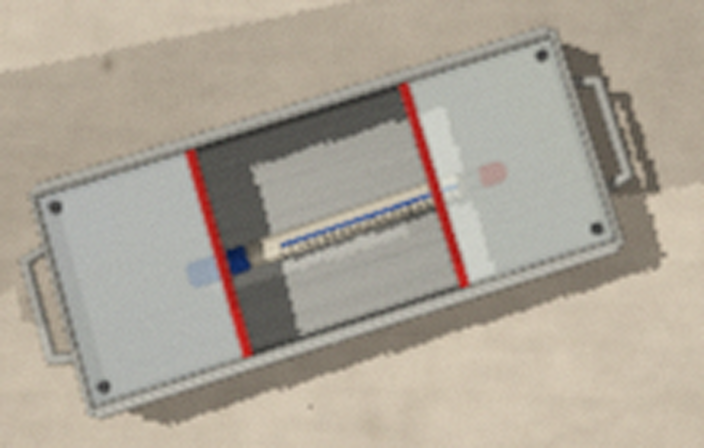

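The crop shows the cap's far end at about (238.5,356) and the bulb's far end at about (338.5,324) in full-image pixels, both under the covers. The thermometer lies roughly parallel to the trough.

Run:
```python
from h import *
c=robot.camera("top")
C=np.array([.453,-.0624]); u=np.array([-.3115,.950]); u/=np.linalg.norm(u); v=np.array([-u[1],u[0]])
cap=at(c,(238.4,356),.012)[:2]; bulb=at(c,(338.4,323.75),.012)[:2]; d=cap-bulb
print("len",np.linalg.norm(d),"yaw",np.degrees(np.arctan2(d[1],d[0])),"trough yaw",np.degrees(np.arctan2(u[1],u[0])))
for p in (cap,bulb): print((p-C)@u*1e3,(p-C)@v*1e3,p)
for px in [(221,268),(436,199),(330,227)]:   # points on centre line of stick, crop px
    p=at(c,(180+px[0]/3.2,270+px[1]/3.2),.012)[:2]; print((p-C)@u*1e3,(p-C)@v*1e3)
o=robot.get_obs(); Rt=R.from_quat(np.roll(o["eef_rot"],-1)).as_matrix(); print(Rt.round(3),o["ee_pos"])
for px in (15,0,-15): g=C+u*px/1e3; print(px,g,np.hypot(*g))
for s in ["thermometer_cap","thermometer_bulb"]: print([ (np.round(e["at"],1),e["conf"]) for e in robot.search_frame(s,c)])
```

```text
len 0.18009730366309878 yaw 108.47700691386909 trough yaw 108.15404499025436
82.45101490636627 5.299254825457068 [0.42227503 0.01429569]
-97.64342765403579 4.284096918299632 [ 0.4793522  -0.15651777]
64.02466234302089 7.112206323042445
-56.687043958983324 6.620446782673365
2.185016226582578 3.8116414313203038
[[ 0.948  0.318 -0.   ]
 [ 0.318 -0.948  0.   ]
 [-0.    -0.    -1.   ]] [ 0.20680086 -0.61619005  0.23129009]
15 [ 0.44832641 -0.04814667] 0.4509042786709192
0 [ 0.453  -0.0624] 0.45727755247770474
-15 [ 0.45767359 -0.07665333] 0.46404832881528413
[(array([283.2, 339.7]), 0.84)]
[(array([286.4, 341.5]), 0.92)]
```

```bash
python3 -m inch '[[[34.7,-27,0],0,0.5],[[34.7,-27,0],0,0.5],[[34.7,-27,0],0,0.5],[[34.7,-27,0],0,0.5],[[34.7,-27,0],0,0.5],[[34.7,-27,0],0,0.5],[[34.7,-27,0],0,0.5],[[34.7,-27,0],0,0.5],[[34.7,-27,0],0,0.5],[[34.7,-27,0],0,0.5],[[0,0,0],-10,0.5],[[0,0,0],-10,0.5],[[0,0,0],-10,0.5],[[0,0,0],-10,0.5],[[0,0,0],-10,0.5],[[0,0,0],-10,0.5],[[0,0,0],-10,0.5],[[0,0,0],-10,0.5],[[0,0,0],-10,0.5],[[0,0,0],0,0.5]]' 20
cat >> h.py <<'E'
C=np.array([.453,-.0624]); u=np.array([-.3115,.950]); u/=np.linalg.norm(u); v=np.array([-u[1],u[0]])
def go(x,y,z):
    o=robot.get_obs(); M=R.from_quat(np.roll(o["eef_rot"],-1)).as_matrix()
    t=np.append(C+u*x/1e3+v*y/1e3,z/1e3); p=o["ee_pos"]; w=np.array(p[:2])-C
    print("t",o["time"],"trough xyz",(w@u*1e3).round(1),(w@v*1e3).round(1),round(p[2]*1e3,1),"width",o["width"],"F",np.round(o["ft_force"],1),"q",np.round(o["q"],2))
    print("jaw yaw",np.degrees(np.arctan2(M[1,1],M[0,1])),"tilt",np.degrees(np.arccos(-M[2,2])),"tool delta mm",(M.T@(t-p)*1e3).round(1))
E
python3 -c "
from h import *
go(25,5,140)"
```

```text
time: 3.95
ee_pos: [0.4498, -0.2499, 0.2314]
eef_rot: [0.0, 0.584, 0.811, 0.0]
ft_force: [0.0, -0.3, 0.5]
width: 0.501
t 3.95 trough xyz -177.1 61.4 231.4 width 0.5013475495754453 F [ 0.  -0.3  0.5] q [ 0.75  0.08 -0.34  1.77  0.03  1.29  0.72]
jaw yaw 18.48498828375729 tilt 0.007455096778864372 tool delta mm [201.8  57.6  91.4]
```

```bash
python3 -m inch '[[[25.2,7.2,11],0,0.5],[[25.2,7.2,11],0,0.5],[[25.2,7.2,11],0,0.5],[[25.2,7.2,11],0,0.5],[[25.2,7.2,11],0,0.5],[[25.2,7.2,11],0,0.5],[[25.2,7.2,11],0,0.5],[[25.2,7.2,11],0,0.5],[[0,0,0],0,0.5],[[0,0,0],0,0.5]]' 20
python3 - <<'E'
from h import *
go(25,5,60)
c=robot.camera("wrist"); cv2.imwrite("pics/w1.png",c["pixels"])
for z,a in ((.012,"thermometer"),(.012,"thermometer_cap"),(.012,"thermometer_bulb"),(.05,"edge_cap"),(.05,"edge_bulb")):
    for d in robot.search_frame(a,c)[:2]:
        p=at(c,d["at"],z)[:2]-C; print(a,round(d["conf"],2),np.round(d["at"]),(p@u*1e3).round(1),(p@v*1e3).round(1))
print(np.array(c["world_from_camera"]).round(3),c["vfov"])
E
```

```text
time: 5.2
ee_pos: [0.4405, -0.0409, 0.1436]
eef_rot: [0.0, 0.585, 0.811, -0.0]
ft_force: [-0.7, -0.5, 0.9]
width: 0.502
t 5.2 trough xyz 24.3 5.2 143.6 width 0.5024659361379692 F [-0.7 -0.5  0.9] q [ 0.54  0.01 -0.55  2.03  0.    1.1   0.32]
jaw yaw 18.404207873895036 tilt 0.027678958601548564 tool delta mm [ 0.8  0.1 83.6]
thermometer 0.61 [320. 262.] -9.3 4.1
thermometer_cap 0.82 [320. 261.] -8.5 3.6
thermometer_cap 0.61 [326. 189.] 48.7 -0.2
thermometer_bulb 0.56 [321. 261.] -8.6 3.4
edge_cap 0.97 [327. 189.] 56.2 -0.1
edge_cap 0.68 [318. 263.] 5.8 5.3
[[ 0.949  0.299  0.099  0.416]
 [ 0.315 -0.901 -0.298  0.035]
 [ 0.     0.314 -0.95   0.286]
 [ 0.     0.     0.     1.   ]] 65.03520370015087
```

View pics/w1.png

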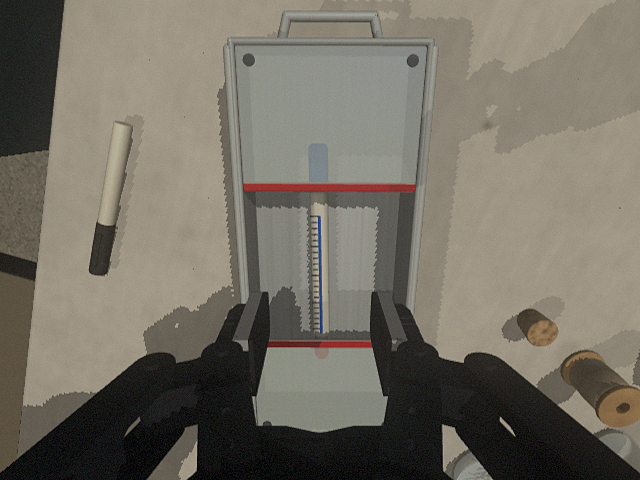

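The wrist view shows the gripper straddling the thermometer, with the cap end near (318,143), the cap strip on row 188, the bulb strip on row 344 and the bulb near (322,352). I'll compare those with the earlier measurement.

Run:
```python
from h import *
c=robot.camera("wrist")
for n,px,z in [("cap end",(318,143),.014),("bulb",(322,358),.014),("stick",(319,220),.016),("stick",(320,325),.016),("stripC",(330,188),.05),("stripB",(320,344.5),.05),("wall l",(231,45),.05),("wall r",(434,43),.05)]:
    p=at(c,px,z)[:2]-C; print(n,(p@u*1e3).round(1),(p@v*1e3).round(1))
```

```text
cap end 82.0 5.9
bulb -96.6 1.8
stick 26.3 4.9
stick -63.2 3.7
stripC 57.2 -1.9
stripB -58.4 3.8
wall l 138.7 55.2
wall r 140.4 -59.4
```

```bash
python3 -m inch '[[[0.8,0,22],0,0.5],[[0,0,22],0,0.5],[[0,0,22],0,0.5],[[0,0,22],0,0.5],[[0,0,20],0,0.5],[[0,0,16],0,0.5],[[0,0,12],0,0.5],[[0,0,0],0,0.5],[[0,0,0],0,0.5]]' 20
python3 -c "
from h import *
go(25,5,7)"
```

```text
time: 6.68
ee_pos: [0.4405, -0.0396, 0.0078]
eef_rot: [0.0, 0.584, 0.812, 0.0]
ft_force: [0.0, -0.3, 0.3]
width: 0.501
t 6.675 trough xyz 25.6 4.8 7.8 width 0.5009874111788699 F [ 0.  -0.3  0.3] q [ 0.5   0.22 -0.54  2.16  0.16  0.8   0.18]
jaw yaw 18.551281520378815 tilt 0.038941993672389486 tool delta mm [-0.5 -0.2  0.8]
```

```bash
python3 -m inch '[[[0,0,0.8],0,1],[[0,0,0],0,1],[[0,0,0],0,1],[[0,0,0],0,1],[[0,0,0],0,1],[[0,0,0],0,1],[[0,0,0],0,1],[[0,0,0],0,1]]' 20
python3 -c "
from h import *
go(-8,5,9)"
```

```text
time: 7.68
ee_pos: [0.4405, -0.0397, 0.007]
eef_rot: [0.0, 0.584, 0.812, 0.0]
ft_force: [-1.8, 0.2, 6.2]
width: 0.158
t 7.675 trough xyz 25.5 4.8 7.0 width 0.15772584871105297 F [-1.8  0.2  6.2] q [ 0.5   0.22 -0.54  2.16  0.16  0.8   0.18]
jaw yaw 18.552167345939875 tilt 0.04638604984840184 tool delta mm [-33.5  -0.4  -2. ]
```

```bash
python3 -m inch '[[[0,0,-1.5],0,1],[[0,0,0],0,1],[[-4,0,0],0,1],[[-4,0,0],0,1],[[-5,0,0],0,1],[[-5,0,0],0,1],[[-5,0,0],0,1],[[-5,0,0],0,1],[[-5,0,0],0,1],[[0,0,0],0,1],[[0,0,0],0,1]]' 20
python3 - <<'E'
from h import *
go(-8,5,9)
c=robot.camera("wrist"); b=c["pixels"][100:420,180:460]; cv2.imwrite("pics/w2.png",cv2.resize(b,None,fx=1.8,fy=1.8,interpolation=cv2.INTER_CUBIC))
t=robot.camera("top"); b2=t["pixels"][270:410,180:400]; cv2.imwrite("pics/t2.png",cv2.resize(b2,None,fx=2.5,fy=2.5))
a=cv2.imread("pics/w2.png"); d=cv2.imread("pics/t2.png"); 
a=cv2.resize(a,(350,400)); d=cv2.resize(d,(445,283)); o=np.zeros((400,800,3),np.uint8); o[:,:350]=a; o[:283,352:797]=d; cv2.imwrite("pics/m2.png",o)
for x,y,z in ((55,0,50),(49,5,12)): print(proj(c,[*(C+u*x/1e3+v*y/1e3),z/1e3]))
E
```

```text
time: 9.05
ee_pos: [0.4505, -0.0708, 0.008]
eef_rot: [-0.0, 0.584, 0.812, 0.0]
ft_force: [-0.2, -0.9, -0.9]
width: 0.156
t 9.05 trough xyz -7.2 5.0 8.0 width 0.15611626698704342 F [-0.2 -0.9 -0.9] q [ 0.54  0.24 -0.52  2.13  0.16  0.81  0.24]
jaw yaw 18.55232527362757 tilt 0.012088275962868168 tool delta mm [-0.8 -0.  -1. ]
[np.float64(337.50891369342224), np.float64(179.62326890224386)]
[np.float64(318.8505780066341), np.float64(177.5861950531729)]
```

View pics/m2.png

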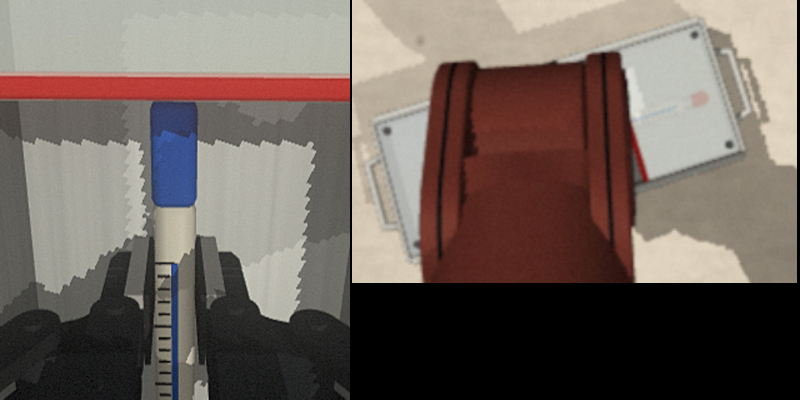

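The cap end now lies about 6 mm clear of the cap cover's edge (just below the strip in the wrist view). In the top view the bulb is about 9 mm short of the end wall. Next a gentle lift.

```bash
python3 -m inch '[[[0,0,-4],0,1],[[0,0,-4],0,1],[[0,0,-4],0,1],[[0,0,-4],0,1],[[0,0,-4],0,1],[[0,0,-3],0,1],[[0,0,0],0,1],[[0,0,0],0,1]]' 20
python3 - <<'E'
from h import *
go(-8,5,31)
c=robot.camera("wrist"); a=cv2.resize(c["pixels"][100:420,180:460],(350,400))
s=robot.camera("scene"); b=cv2.resize(s["pixels"][225:395,325:445],(282,400),interpolation=cv2.INTER_CUBIC)
cv2.imwrite("pics/m3.png",np.hstack([a,b]))
h=cv2.cvtColor(c["pixels"],cv2.COLOR_BGR2HSV); m=((h[...,0]>105)&(h[...,0]<128)&(h[...,1]>120)).astype(np.uint8); m[:, :270]=0; m[:,370:]=0
k,l,st,ce=cv2.connectedComponentsWithStats(m); print([x.tolist() for x in st[1:] if x[4]>40])
E
```

```text
time: 10.15
ee_pos: [0.4505, -0.0709, 0.031]
eef_rot: [-0.0, 0.584, 0.812, -0.0]
ft_force: [-1.1, 0.5, -0.3]
width: 0.153
t 10.15 trough xyz -7.3 5.0 31.0 width 0.15328999215029016 F [-1.1  0.5 -0.3] q [ 0.55  0.2  -0.52  2.11  0.13  0.86  0.27]
jaw yaw 18.548617403172535 tilt 0.005296087996678733 tool delta mm [-0.7  0.  -0. ]
[[301, 179, 37, 86, 2983], [317, 311, 6, 116, 518]]
```

View pics/m3.png

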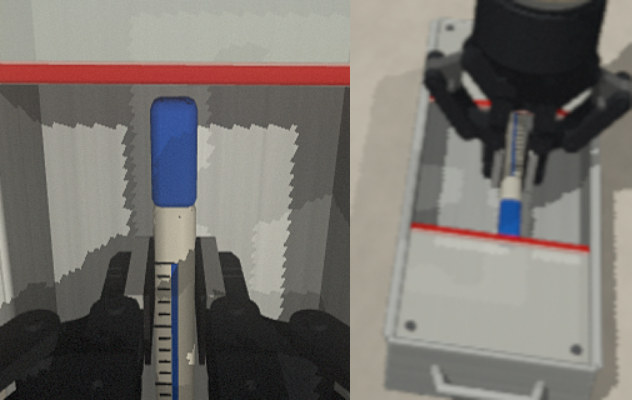

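```bash
python3 -m inch '[[[0,0,-2],0,1],[[0,0,-2],0,1],[[0,0,-2],0,1],[[0,0,-1],0,1],[[0,0,-1],0,1],[[0,0,0],0,1]]' 20
python3 -m inch '[[[0,0,-1],0,1],[[0,0,-1],0,1],[[0,0,0],0,1]]' 20
```

```text
time: 11.0
ee_pos: [0.4506, -0.0709, 0.039]
eef_rot: [0.0, 0.584, 0.812, 0.0]
ft_force: [2.6, 0.3, -3.4]
width: 0.154
time: 11.38
ee_pos: [0.4505, -0.0709, 0.0411]
eef_rot: [-0.0, 0.584, 0.812, -0.0]
ft_force: [1.7, -0.7, -4.2]
width: 0.154
```

```bash
python3 -m inch '[[[0,0,-1],0,1],[[0,0,-1],0,1],[[0,0,-1],0,1],[[0,0,0],0,1]]' 20
python3 - <<'E'
from h import *
go(-8,5,31)
c=robot.camera("wrist"); a=cv2.resize(c["pixels"][100:420,180:460],(350,400))
s=robot.camera("scene"); b=cv2.resize(s["pixels"][225:395,325:445],(282,400),interpolation=cv2.INTER_CUBIC)
cv2.imwrite("pics/m4.png",np.hstack([a,b]))
h=cv2.cvtColor(c["pixels"],cv2.COLOR_BGR2HSV); m=((h[...,0]>105)&(h[...,0]<128)&(h[...,1]>120)).astype(np.uint8); m[:, :270]=0; m[:,370:]=0
k,l,st,ce=cv2.connectedComponentsWithStats(m); print([x.tolist() for x in st[1:] if x[4]>40])
# predicted cap-end top-edge row for tilt angles, pivot = tcp z+3, x=tcp, cap 57mm ahead
o=robot.get_obs(); p=np.array(o["ee_pos"]); 
for L in (56,57,58):
  r=[]
  for th in range(0,21,2):
    t=np.radians(th); dx=L*np.cos(t)-6*np.sin(t); dz=L*np.sin(t)+6*np.cos(t)
    q=[*(p[:2]+u*dx/1e3),p[2]+.003+dz/1e3]; r.append(round(proj(c,q)[1]))
  print(L,r)
E
```

```text
time: 11.88
ee_pos: [0.4505, -0.0709, 0.0441]
eef_rot: [-0.0, 0.584, 0.812, -0.0]
ft_force: [0.5, -0.9, -3.5]
width: 0.155
t 11.875 trough xyz -7.3 5.0 44.1 width 0.15451998664875888 F [ 0.5 -0.9 -3.5] q [ 0.55  0.18 -0.53  2.1   0.12  0.89  0.28]
jaw yaw 18.55000026479504 tilt 0.009027119960312758 tool delta mm [-0.7  0.  13.1]
[[300, 179, 39, 89, 3171], [317, 311, 5, 93, 436]]
56 [181, 182, 184, 186, 189, 191, 194, 197, 201, 205, 209]
57 [178, 179, 181, 183, 186, 189, 191, 195, 198, 202, 206]
58 [175, 177, 178, 181, 183, 186, 189, 192, 195, 199, 203]
```

```bash
python3 -m inch '[[[0,0,-1],0,1],[[0,0,-1],0,1],[[0,0,-1],0,1],[[0,0,-1],0,1],[[0,0,-1],0,1],[[0,0,-1],0,1],[[0,0,-1],0,1],[[0,0,-1],0,1],[[0,0,0],0,1]]' 20
python3 - <<'E'
from h import *
go(-8,5,31)
c=robot.camera("wrist"); a=cv2.resize(c["pixels"][100:420,180:460],(350,400))
s=robot.camera("scene"); b=cv2.resize(s["pixels"][225:395,325:445],(282,400),interpolation=cv2.INTER_CUBIC)
cv2.imwrite("pics/m5.png",np.hstack([a,b]))
h=cv2.cvtColor(c["pixels"],cv2.COLOR_BGR2HSV); m=((h[...,0]>105)&(h[...,0]<128)&(h[...,1]>120)).astype(np.uint8); m[:, :270]=0; m[:,370:]=0
k,l,st,ce=cv2.connectedComponentsWithStats(m); print([x.tolist() for x in st[1:] if x[4]>40])
E
```

```text
time: 13.1
ee_pos: [0.4506, -0.0708, 0.0521]
eef_rot: [-0.0, 0.584, 0.812, 0.0]
ft_force: [-0.0, -0.1, -3.9]
width: 0.157
t 13.1 trough xyz -7.3 4.9 52.1 width 0.15680459736239277 F [-0.  -0.1 -3.9] q [ 0.56  0.17 -0.53  2.1   0.11  0.91  0.29]
jaw yaw 18.553325777921298 tilt 0.005733771553222801 tool delta mm [-0.7 -0.1 21.1]
[[299, 183, 41, 89, 3327], [317, 311, 5, 81, 382]]
```

View pics/m5.png

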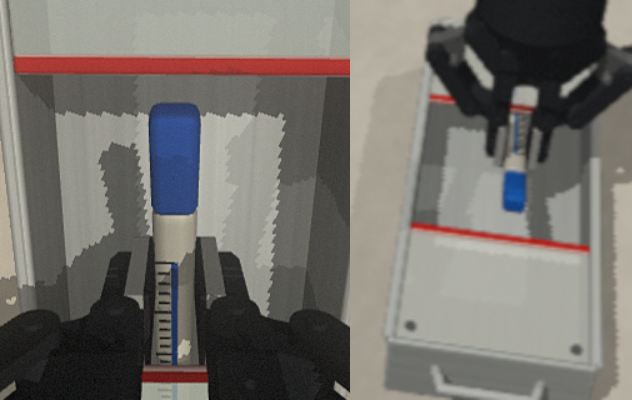

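```bash
python3 -m inch '[[[0,0,1],0,1],[[3,0.7,-0.7],0,1],[[4,0.8,-1],0,1],[[4,0.8,-1],0,1],[[4,0.8,-1],0,1],[[4,0.8,-1],0,1],[[4,0.8,-1],0,1],[[4,0.8,-1],0,1],[[0,0,0],0,1]]' 20
python3 - <<'E'
from h import *
go(70,-7,65)
c=robot.camera("wrist"); a=cv2.resize(c["pixels"][100:420,180:460],(350,400))
s=robot.camera("scene"); b=cv2.resize(s["pixels"][225:395,325:445],(282,400),interpolation=cv2.INTER_CUBIC)
cv2.imwrite("pics/m6.png",np.hstack([a,b]))
h=cv2.cvtColor(c["pixels"],cv2.COLOR_BGR2HSV); m=((h[...,0]>105)&(h[...,0]<128)&(h[...,1]>120)).astype(np.uint8); m[:, :270]=0; m[:,370:]=0
k,l,st,ce=cv2.connectedComponentsWithStats(m); print([x.tolist() for x in st[1:] if x[4]>40])
E
```

```text
time: 14.32
ee_pos: [0.4472, -0.0433, 0.0578]
eef_rot: [0.0, 0.584, 0.812, 0.0]
ft_force: [-0.2, 0.5, 0.7]
width: 0.16
t 14.325 trough xyz 20.0 -0.5 57.8 width 0.1595635897775476 F [-0.2  0.5  0.7] q [ 0.53  0.14 -0.55  2.11  0.1   0.92  0.24]
jaw yaw 18.57740358748664 tilt 0.010923551272424415 tool delta mm [50.   6.9 -7.2]
[[299, 182, 41, 89, 3226], [317, 310, 5, 117, 532]]
```

View pics/m6.png

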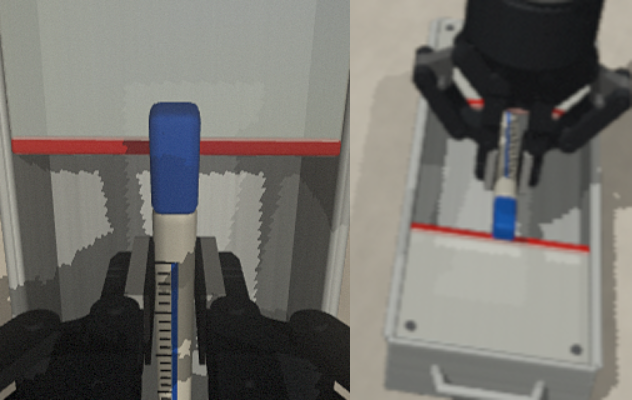

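The cap is now passing over the cap-end cover and the force reads about zero, so I continue along the same slant.

```bash
python3 -m inch '[[[4,0.5,-1],0,1],[[4,0.5,-1],0,1],[[4,0.5,-1],0,1],[[4,0.5,-1],0,1],[[4,0.5,-1],0,1],[[4,0.5,-1],0,1],[[4,0.5,-1],0,1],[[0,0,0],0,1]]' 20
python3 -m inch '[[[4,0.5,-1.1],0,1],[[4,0.5,-1.1],0,1],[[4,0.5,-1.1],0,1],[[4,0.5,-1.1],0,1],[[4,0.5,-1.1],0,1],[[4,0.5,-1.1],0,1],[[4,0.5,-1.1],0,1],[[0,0,0],0,1]]' 20
python3 - <<'E'
from h import *
go(70,-7,65)
c=robot.camera("wrist"); a=cv2.resize(c["pixels"][100:420,180:460],(350,400))
s=robot.camera("scene"); b=cv2.resize(s["pixels"][215:415,305:445],(280,400),interpolation=cv2.INTER_CUBIC)
cv2.imwrite("pics/m7.png",np.hstack([a,b]))
h=cv2.cvtColor(c["pixels"],cv2.COLOR_BGR2HSV); m=((h[...,0]>105)&(h[...,0]<128)&(h[...,1]>120)).astype(np.uint8); m[:, :270]=0; m[:,370:]=0
k,l,st,ce=cv2.connectedComponentsWithStats(m); print([x.tolist() for x in st[1:] if x[4]>40])
E
```

```text
time: 15.42
ee_pos: [0.4416, -0.0156, 0.0648]
eef_rot: [0.0, 0.584, 0.812, 0.0]
ft_force: [-0.0, 0.1, -0.7]
width: 0.154
time: 16.42
ee_pos: [0.436, 0.0121, 0.0725]
eef_rot: [0.0, 0.584, 0.812, 0.0]
ft_force: [-0.3, -0.1, 0.3]
width: 0.155
t 16.425 trough xyz 76.1 -7.1 72.5 width 0.1549711806325981 F [-0.3 -0.1  0.3] q [ 0.46  0.1  -0.61  2.12  0.07  0.94  0.14]
jaw yaw 18.581598460941137 tilt 0.007932014840947486 tool delta mm [-6.1 -0.1  7.5]
[[299, 182, 41, 89, 3179], [317, 310, 5, 123, 543]]
```

View pics/m7.png

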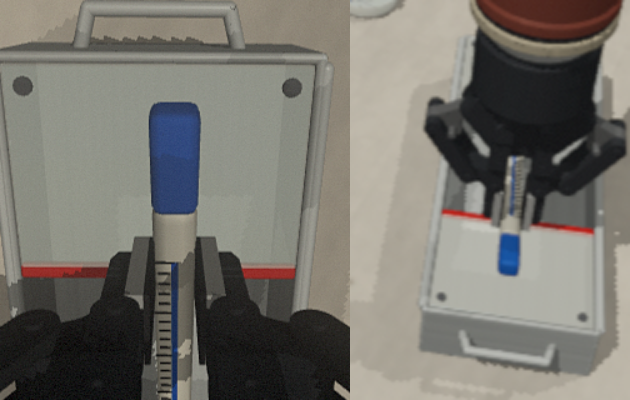

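```bash
python3 -m inch '[[[2,0,-1],0,1],[[2,0,-2],0,1],[[0,0,-4],0,1],[[0,0,-4],0,1],[[0,0,-4],0,1],[[0,0,-5],0,1],[[0,0,-5],0,1],[[0,0,-5],0,1],[[0,0,0],0,1]]' 20
python3 -m inch '[[[0,0.5,-4],0,1],[[0,0.5,-7],0,1],[[0,0.5,-8],0,1],[[0,0.5,-8],0,1],[[0,0.5,-8],0,1],[[0,0.5,-8],0,1],[[0,0.5,-8],0,1],[[0,0.5,-8],0,1],[[0,0.5,-8],0,1],[[0,0.5,-8],0,1],[[0,0.5,-8],0,1],[[0,0.5,-8],0,1],[[0,0.5,-8],0,1],[[0,0.5,-8],0,1],[[0,0.5,-8],0,1],[[0,0.5,-8],0,1],[[0,0.5,-8],0,1],[[0,0.5,-5],0,1],[[0,0,0],0,1],[[0,0,0],0,1]]' 20
python3 - <<'E'
from h import *
go(76,-7,240)
s=robot.camera("scene"); t=robot.camera("top"); c=robot.camera("wrist")
a=cv2.resize(s["pixels"],(400,300)); b=cv2.resize(t["pixels"],(400,300)); w=cv2.resize(c["pixels"],(400,300))
z=cv2.resize(s["pixels"][150:330,330:570],(400,300))
cv2.imwrite("pics/m8.png",np.vstack([np.hstack([a,b]),np.hstack([w,z])]))
h=cv2.cvtColor(c["pixels"],cv2.COLOR_BGR2HSV); m=((h[...,0]>105)&(h[...,0]<128)&(h[...,1]>120)).astype(np.uint8); m[:, :270]=0; m[:,370:]=0
k,l,st,ce=cv2.connectedComponentsWithStats(m); print([x.tolist() for x in st[1:] if x[4]>40])
o=robot.get_obs(); p=np.array(o["ee_pos"])
for th in (5,15,25): q=[*(p[:2]-u*.1225*np.cos(np.radians(th))),p[2]-.1225*np.sin(np.radians(th))]; print(th,np.round(proj(s,q)),np.round(proj(t,q)),q)
E
```

```text
time: 17.65
ee_pos: [0.435, 0.0155, 0.1029]
eef_rot: [0.0, 0.584, 0.812, 0.0]
ft_force: [0.1, -0.3, -0.8]
width: 0.153
time: 20.15
ee_pos: [0.4431, 0.0183, 0.2382]
eef_rot: [-0.0, 0.584, 0.812, -0.0]
ft_force: [-0.2, -0.4, -0.4]
width: 0.155
t 20.15 trough xyz 79.8 -15.8 238.2 width 0.1553424317959049 F [-0.2 -0.4 -0.4] q [ 0.49 -0.08 -0.59  1.9  -0.04  1.3   0.23]
jaw yaw 18.54740557198953 tilt 0.025830007622380753 tool delta mm [-3.7 -8.8 -1.8]
[[299, 182, 41, 89, 3211], [317, 310, 5, 123, 526]]
5 [394. 184.] [301. 320.] [np.float64(0.4811288722855716), np.float64(-0.09754694855355811), np.float64(0.22748232515286776)]
15 [392. 198.] [299. 321.] [np.float64(0.4799735797480258), np.float64(-0.09402358447436537), np.float64(0.2064535706143971)]
25 [390. 213.] [294. 323.] [np.float64(0.4776980976520812), np.float64(-0.08708391195061785), np.float64(0.1863881665762202)]
```

View pics/m8.png

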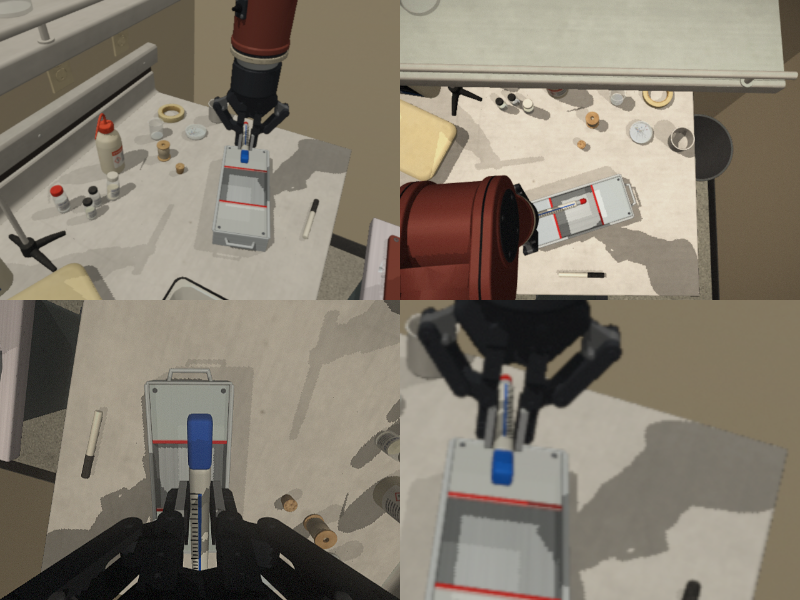

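The top view shows the red bulb at about (291,322) in full-image pixels and the scene view shows it at about (394,197). Both match a tilt of roughly 15°, with the bulb low, about 20 cm up and over the opening. The other things appear unmoved, so I hand in.

```bash
python3 -c "
from h import *
robot.close_job(); go(80,-16,238)"
```

```text
the job is handed in; nothing more can be done
the job is handed in; nothing more can be done
```

The thermometer is out of the trough, held in the gripper at 20 N, and the job is handed in; the robot gave no verdict.

- **What I did:** I gripped the thermometer and slid it about 33 mm towards the bulb end until the cap was clear of its cover. I then lifted it so it tilted about 15–17° in the fingers, bearing lightly on the edge of the bulb-end cover. From there I drew it out along its slant, cap first, and raised it. The job had used about 20 s of the 38 s when I handed in.
- **Forces:** At the readings between moves, the wrist showed about 4 N during the tilt and about 6 N upward when the fingers first closed near the floor. I relieved that by lifting 1.5 mm. It read under 1 N while drawing out and raising.
- **Last checks:** The tilt held at about 15°, bulb end low; the top view allowed a little more than the scene view. The bulb's lowest point is about 0.20 m up, roughly 15 cm above the covers, and it is still over the opening. The grip width was steady. I checked the bystanders only by eye in the final pictures, and they looked where they were at the start.

No check failed. The gripper's state after the hand-in could not be read, because the interface refuses calls once the job is closed.

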